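Pack the microscope parts case and hold its lid at 60 degrees

TASK

Pack the loose objective and the loose filter cube into the open parts case so that they stand upright on its floor in one snug row along its middle with the eyepiece that is already there. Then take the lid by its handle bar, bring it forward to 60 degrees above its closed position and finish while still holding it there, steady, so that I can blow the parts clean under it; the lid falls shut if let go, and it must not. Leave the other things on the bench where they are.

Things in the scene. Friction and masses are not known exactly. Their poses are not given: they have to be found in the camera images.
- case: Aluminium open parts case fixed to the bench, 130 (x) x 138 (y) x 62 high; walls and floor 5 thick, inside 120 (x) x 128 (y). Origin: centre of its underside, on the bench. x points from its open front to the hinged rim, y along the row of parts, z up. The three parts are 36, 40 and 40 wide and fit in one row along y (through the middle, x near 0) with 12 to spare; in x there is room for fingers.
- case_lid (a joint): Lid angle in rad: 0 closed and level, grows as it opens, 1.047 = 60 degrees, 1.571 upright, stop at 2.0. Hinge along the case's y at its +x rim, slightly stiff: the lid (0.3 kg) stays put between about 1.4 and 1.74 and starts at 1.6 to 1.74, leaning slightly back; below about 1.38 it falls shut unless held, pushed past 1.76 it falls back to the stop.
- lid_hinge (a point): Middle of the lid's hinge line: 66 in +x of the case's origin, 64 above the bench. The axes turn with the lid: y is the hinge line, -x points from the hinge to the handle bar. The lid is an aluminium panel 130 x 138 x 7 plus its posts and bar.
- lid_bar (a point): Middle of the lid's handle bar, a round steel bar 12 in diameter parallel to the hinge line (y) and 166 from it; its centre is 34 outside the lid's free edge, on two 8 wide posts 42 either side of the middle (76 free between). It is the top of the open lid: 230 above the bench when upright. Being round it can turn between fingers that pinch it from above, closing across the bar.
- objective: Microscope objective, plain metal barrel standing on the bench: 36 in diameter up to 42 high, then a taper to 20 at its top, 52 high; 0.13 kg. Origin: centre of its underside, z up.
- filter_cube: Filter cube, black block 40 x 40 x 46 high with round glass windows in two side faces, standing on the bench, at any small yaw; 0.14 kg. Origin: centre of its underside; x and y square to its faces, z up.
- eyepiece: Eyepiece, black cylinder 40 in diameter, 48 high, standing loose in the case at the +y end of the row, close to the wall; 0.12 kg. Origin: centre of its underside, z up.
- knurled_knob: Bystander: black knurled knob 50 in diameter and 24 high with a short steel spigot, 36 high in all. Origin: centre of its underside.
- filter_ring: Bystander: flat black filter ring with glass, 54 in diameter, 5 high. Origin: centre of its underside.
- screwdriver: Bystander: screwdriver 170 long, lying on the bench at the right, beyond the parts to pack. Origin near its middle, on the bench.
- brush: Bystander: wooden-handled brush 160 long, lying on the bench to the left of the case. Origin near its middle, on the bench.
- cleaner: Bystander: upright small white bottle, 44 in diameter, 110 high. Origin: centre of its underside.
- screw_dish: Bystander: shallow steel bowl, 76 in diameter, 22 high. Origin: centre of its underside.
Not all that is in view belongs to the job. Leave any purple look-alike of the filter_cube alone.

How it is judged:
By the outcome, as a careful person would: the job done as asked, in the order asked, and still so for the second after the job is handed in, while the arm keeps its last pose, push and grip.
It also fails if it takes over 72 s, if anything falls off the work surface, if the arm or the gripper's body presses on something with over 40 N, if the wrist force passes 120 N, or if a joint passes its speed limit or range.

ROBOT

A 6-joint arm with a two-finger parallel gripper is mounted at the origin on the work surface. World frame = base frame: x ahead of the robot, y to its left, z up, the work surface at z = 0. Lengths are in m, angles in degrees, forces in N, time in s.
With the tool pointing down it reaches from about 0.375 to 0.925 m from the base axis. Payload 5.7 kg.
Tool frame: the origin (TCP) lies between the finger pads; the fingertips stand 17 mm ahead of it and the grasp point (between the pads) lies 2 mm behind it (tcp_to_tips is the distance from the TCP to the fingertips, in m); z points along the fingers, y is the line along which they close (so a half turn about z gives the same grasp; the last joint's range is limited). The gripper opens to 88 mm and grips with 3 to 60 N. Pads are 20 mm wide; open, the fingers measure 115 mm over their backs; the gripper's body (75 mm by 178 mm) begins 61 mm behind the grasp point.
Start: joints at [62.676, 20.558, 86.54, -0, 72.909, -6.595], TCP at [0.212, 0.561, 0.24] pointing down, gripper open.
Joint ranges: [-170.27, 170.27], [-57.76, 135], [12.27, 136.19], [-55.21, 235.2], [11.17, 155.16], [-170.74, 170.74]. Speed limits (degrees/s): [136.94, 136.94, 180, 180, 180, 180].

INTERFACE

Orientations are given as a 3x3 rotation matrix whose columns are the frame's x, y, z axes.
In Python, from rig import * gives the robot as it stands.
- The arm moves only by the shell command python3 -m creep 'ROWS' [FORCE]. ROWS is JSON, a list of rows, each an object of numbers: "jaw": the closure in counts, from 0 (fully open) to 255 (shut); "tx", "ty", "tz": the shift along the tool's x, y, z in units of 30 mm (1.0 is 30 mm); "yaw": the turn about the tool's z in units of 8 degrees (1.0 is 8 degrees). In form: [{"jaw": .., "tx": .., "ty": .., "tz": .., "yaw": ..}, ...]. A call has 1 to 12 rows; each row is the pose to reach, as a shift and turn from the pose commanded when the call began, along the tool's axes at that moment; what a row does not reach only later rows make up. A row lasts 1/8 s, in which the tool goes at most 62.5 mm and 10.7 degrees, less where a joint would pass 70% of its speed; a pose out of reach is approached as far as the arm can. A call with a gripper value outside its range is refused whole. The fingers move at their own pace and stop on an object; FORCE is the grip in N (left out, the last holds). Time passes only in rows, so rows that repeat a pose let the fingers close. It gives the time, the measured TCP pose, the force, the opening and the grip force at its end, in the units of the state.
- read_state(): the state, without advancing time (a new reading comes with each control period).
- read_camera(name): name is "scene" or "top" or "wrist"; returns a dict with "image" (480x640x3 uint8, blue, green, red), "camera_matrix" (3x3 intrinsics, pixels), "k1" (the pictures are not rectified: a ray, as slopes to the right and down, at radius r is drawn at 1 + k1 r^2 times it, then the intrinsics apply), "xyz" and "orientation" of the camera in the world; the wrist camera has in their place "mount" (4x4, takes a point from camera to tool coordinates, whose origin is the TCP and whose axes are the flange's). Camera axes: x right, y down, z forward; pixel columns grow to the right and rows downward; lengths in m; the calibration is good to about 2 mm. A picture is of the moment at which its call begins: read the wrist's pose just before it. There is no depth.
- hand_in(): hands the job in; it is judged then, once.
The state is a dict: "time": time; "q": joint angles; "dq": joint speeds; "joint_torque": joint torques, N m; "ee_pos": TCP position; "orientation": TCP orientation; "contact_force": force on the tool from outside, world axes, zero at the start; "wrist_torque": the same for the moment, N m; "opening": finger opening in m; "grip_force": force on a finger pad.
Only numpy, scipy, OpenCV 4.12 (cv2) and the standard library are available. Lean on these libraries where they do the work, as an engineer would, in place of code of your own. Each camera call takes 0.05 s, during which the arm holds its last target. There are 200 camera calls.

## Working session

There is one attempt and no reset: what is moved stays moved. The work goes in short steps, Python scripts to look and compute and a shell command to move; the robot and the scene stay as the last step left them, time stands still between calls to the robot, and variables do not carry over. Pictures are saved under pics/ and viewed, at most 10 in all, crops included, and the job is handed in when it is done.

```bash
mkdir -p pics; ls; python3 - <<'E'
from rig import *
import cv2,numpy as np,pickle
s=read_state(); print({k:np.round(v,3).tolist() for k,v in s.items()})
d={}
for n in("scene","top","wrist"):
    c=read_camera(n); d[n]=c; cv2.imwrite(f"pics/{n}0.png",c["image"])
    print(n,{k:np.round(v,4).tolist() for k,v in c.items() if k!="image"})
pickle.dump((s,d),open("cap0.pkl","wb"))
E
```

```text
pics
{'time': 0.0, 'q': [62.675, 20.597, 86.597, -0.003, 72.908, -6.594], 'dq': [-0.058, -0.023, -0.032, -0.085, 0.024, -0.037], 'joint_torque': [-0.002, -51.537, -27.073, 0.067, 0.035, -0.0], 'ee_pos': [0.212, 0.561, 0.239], 'orientation': [[-0.935, 0.354, -0.001], [0.354, 0.935, -0.002], [0.0, -0.002, -1.0]], 'contact_force': [-1.107, 0.157, 0.454], 'wrist_torque': [0.01, 0.027, 0.06], 'grip_force': 0.0, 'opening': 0.088}
scene {'camera_matrix': [[524.0486, 0.0, 313.6598], [0.0, 524.0486, 230.4995], [0.0, 0.0, 1.0]], 'k1': 0.0437, 'xyz': [1.289, -0.6274, 0.7496], 'orientation': [[0.631, 0.4657, -0.6204], [0.7757, -0.3664, 0.5139], [0.012, -0.8055, -0.5925]]}
top {'camera_matrix': [[559.6143, 0.0, 319.9524], [0.0, 559.6143, 238.7331], [0.0, 0.0, 1.0]], 'k1': -0.078, 'xyz': [0.4095, -0.0057, 1.2188], 'orientation': [[-0.0171, -0.9902, 0.1385], [-0.9997, 0.0143, -0.0211], [0.0189, -0.1388, -0.9901]]}
wrist {'camera_matrix': [[372.2645, 0.0, 316.0534], [0.0, 372.2645, 233.7963], [0.0, 0.0, 1.0]], 'k1': -0.0315, 'mount': [[0.0001, -0.964, -0.2658, 0.0719], [1.0, 0.0002, -0.0004, 0.0003], [0.0004, -0.2658, 0.964, -0.1465], [0.0, 0.0, 0.0, 1.0]]}
```

View pics/top0.png

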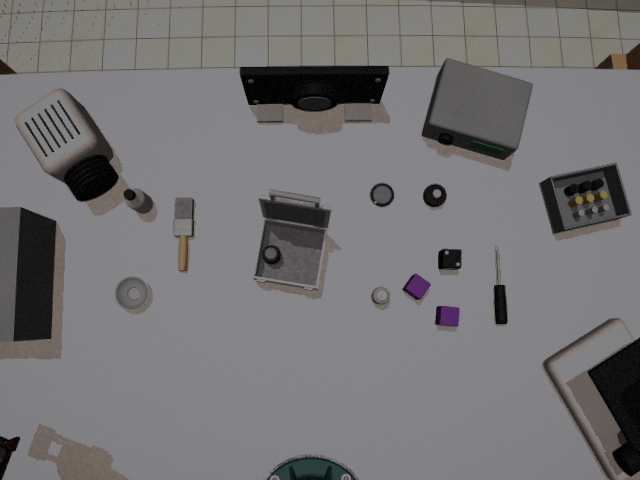

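View pics/scene0.png

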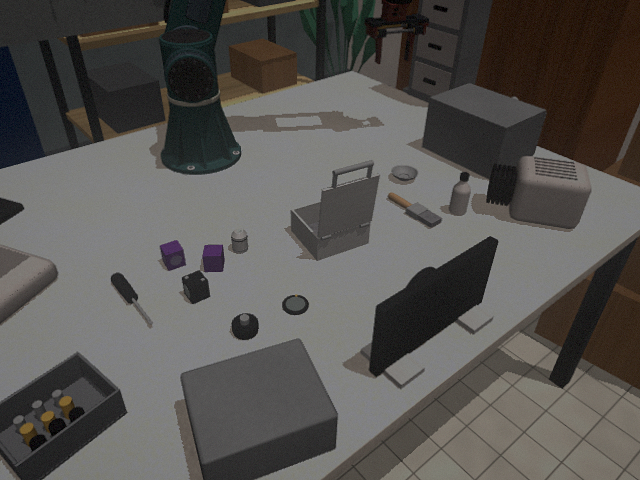

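Candidates for the filter cube: black block at top (450,259), purple blocks at (417,287) and (447,316). Candidates for the objective: silver barrel at (381,297), and the small vials in the tray at about (587,195). By the description I choose the black block and the silver barrel. Next is a close crop to check that choice.

```bash
cat > h.py <<'E'
import numpy as np,cv2,pickle
def rays(c,uv,s=None):
    """origin, unit-z ray dirs in the world"""
    K=c["camera_matrix"]; uv=np.asarray(uv,float).reshape(-1,2)
    d=(uv-[K[0][2],K[1][2]])/K[0][0]
    r=np.linalg.norm(d,axis=1,keepdims=True); u=r.copy()
    for _ in range(20): u=r/(1+c["k1"]*u*u)
    d=d*np.where(r>0,u/np.maximum(r,1e-9),1)
    D=np.c_[d,np.ones(len(d))]
    if s is None: return np.array(c["xyz"]),D@np.array(c["orientation"]).T
    R=np.array(s["orientation"]);M=np.array(c["mount"])
    return np.array(s["ee_pos"])+R@M[:3,3], D@(R@M[:3,:3]).T
def onz(c,uv,z,s=None):
    o,d=rays(c,uv,s); return o+d*((z-o[2])/d[:,2:])
def proj(c,P,s=None):
    P=np.asarray(P,float).reshape(-1,3)
    if s is None: o=np.array(c["xyz"]);R=np.array(c["orientation"])
    else:
        Q=np.array(s["orientation"]);M=np.array(c["mount"]); o=np.array(s["ee_pos"])+Q@M[:3,3];R=Q@M[:3,:3]
    p=(P-o)@R; d=p[:,:2]/p[:,2:]; r2=(d**2).sum(1,keepdims=True)
    K=c["camera_matrix"]; return d*(1+c["k1"]*r2)*K[0][0]+[K[0][2],K[1][2]]
E
python3 - <<'E'
from h import *
s,d=pickle.load(open("cap0.pkl","rb")); t=d["top"]["image"];c=d["scene"]["image"]
r=lambda im,x,y,w,h:cv2.convertScaleAbs(cv2.resize(im[y:y+h,x:x+w],None,fx=4,fy=4,interpolation=cv2.INTER_CUBIC),alpha=1.6)
cv2.imwrite("pics/crop1.png",np.hstack([r(t,245,185,95,115),r(t,365,240,105,115)]))
o=d["top"]
def cen(im,x,y,w,h,f):
    m=f(im[y:y+h,x:x+w].astype(int)).astype(np.uint8)
    n,l,st,ce=cv2.connectedComponentsWithStats(m); k=1+st[1:,4].argmax(); return ce[k]+[x,y],st[k,4]
# black cube mask: dark
cu=cen(t,435,243,32,34,lambda a:a.max(2)<60); print("cube dark",cu, onz(o,cu[0],.046))
for z in(0,.046): print(onz(o,[[450,259],[381,297],[381,294]],z).round(3).tolist())
print("case rim guesses",onz(o,[[254,284],[319,289],[328,225],[262,212]],.062).round(4).tolist())
E
```

```text
cube dark (array([448.98529412, 259.19852941]), np.int32(408)) [[ 0.52570473 -0.30405367  0.046     ]]
[[0.531, -0.318, 0.0], [0.45, -0.162, 0.0], [0.457, -0.163, 0.0]]
[[0.526, -0.306, 0.046], [0.449, -0.156, 0.046], [0.455, -0.157, 0.046]]
case rim guesses [[0.479, 0.1073, 0.062], [0.4667, -0.0266, 0.062], [0.6001, -0.0477, 0.062], [0.6298, 0.0904, 0.062]]
```

View pics/crop1.png

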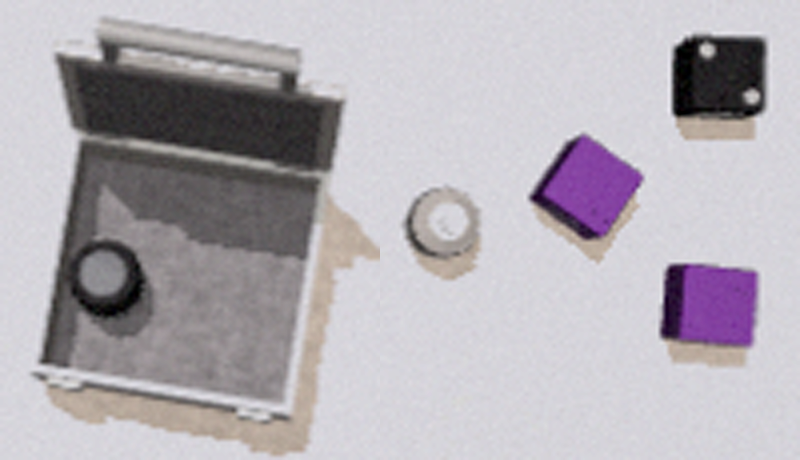

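The crop confirms it: the black cube's top is at about top-view pixel (452,259), the objective's top is at (381,295), and the eyepiece is at the case's +y end. The lid could foul the gripper body, so I need to know which way the body's long side runs.

```bash
python3 - <<'E'
from h import *
s,d=pickle.load(open("cap0.pkl","rb")); c=d["scene"];im=c["image"].copy()
R=np.array(s["orientation"]);p=np.array(s["ee_pos"])
S=6;x0,y0,w,h=340,0,110,80
o=cv2.convertScaleAbs(cv2.resize(im[y0:y0+h,x0:x0+w],None,fx=S,fy=S,interpolation=cv2.INTER_CUBIC),alpha=2.2)
for z,col in((0,(255,255,255)),(-.063,(0,255,255))):
  for e,cc in((0,(0,0,255)),(1,(0,255,0))):
    q=[p+R@np.array([0,0,z])+k*R[:,e]*.089 for k in(-1,1)]
    uv=((proj(c,q)-[x0,y0])*S).astype(int); cv2.line(o,tuple(map(int,uv[0])),tuple(map(int,uv[1])),cc,2)
wr=cv2.resize(d["wrist"]["image"],(160,120)); o[360:480,0:160]=wr
cv2.imwrite("pics/grip.png",o)
E
```

```text
(no output)
```

View pics/grip.png

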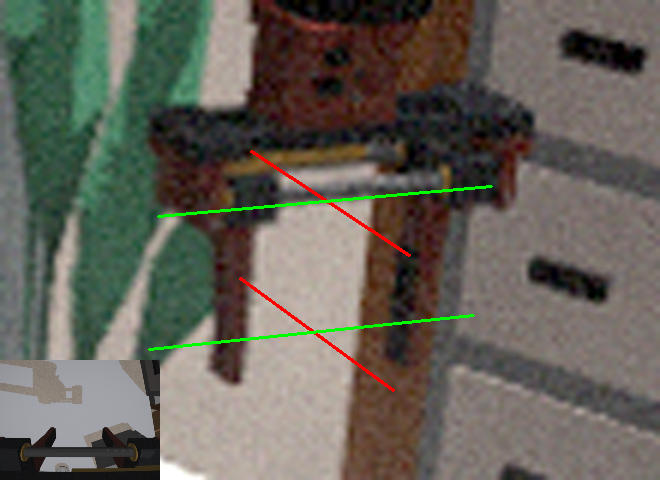

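The gripper's long side lies along the closing direction. That means gripping across the case's x at the middle would bring the body against the lid. I'll allow for that. First I work out the move to a survey pose.

```bash
cat >> h.py <<'E'
def go(s,target,yaw):
    """units for creep: target xyz, tool-y direction angle (deg, world; 90 = +y)"""
    R=np.array(s["orientation"]);p=np.array(s["ee_pos"])
    u=R.T@(np.array(target)-p)/.03
    cur=np.degrees(np.arctan2(R[1,1],R[0,1])); dy=-((yaw-cur+90)%180-90)  # tool z down: positive turn lowers heading
    print("tx %.2f ty %.2f tz %.2f yaw %.2f | cur heading %.2f"%(*u,dy/8,cur))
E
python3 - <<'E'
from h import *
s,d=pickle.load(open("cap0.pkl","rb"))
go(s,[.40,-.03,.30],90)
t=d["top"]
q=np.array([[35,375],[292,410],[80,140],[325,175]])/4+[245,185]
print(onz(t,q,.062).round(4).tolist())
E
```

```text
tx -12.83 ty -16.20 tz -2.01 yaw -2.59 | cur heading 69.27
[[0.4899, 0.1078, 0.062], [0.4698, -0.0246, 0.062], [0.6126, 0.0841, 0.062], [0.5922, -0.0439, 0.062]]
```

```bash
python3 -m creep '[{"tx":-12.8,"ty":-16.2,"tz":-2,"yaw":-2.6},{"tx":-12.8,"ty":-16.2,"tz":-2,"yaw":-2.6},{"tx":-12.8,"ty":-16.2,"tz":-2,"yaw":-2.6},{"tx":-12.8,"ty":-16.2,"tz":-2,"yaw":-2.6},{"tx":-12.8,"ty":-16.2,"tz":-2,"yaw":-2.6},{"tx":-12.8,"ty":-16.2,"tz":-2,"yaw":-2.6},{"tx":-12.8,"ty":-16.2,"tz":-2,"yaw":-2.6},{"tx":-12.8,"ty":-16.2,"tz":-2,"yaw":-2.6},{"tx":-12.8,"ty":-16.2,"tz":-2,"yaw":-2.6},{"tx":-12.8,"ty":-16.2,"tz":-2,"yaw":-2.6},{"tx":-12.8,"ty":-16.2,"tz":-2,"yaw":-2.6},{"tx":-12.8,"ty":-16.2,"tz":-2,"yaw":-2.6}]'
python3 - <<'E'
from rig import *
from h import *
s=read_state(); c=read_camera("wrist"); s2=read_state()
print(s["ee_pos"],np.linalg.norm(np.subtract(s["ee_pos"],s2["ee_pos"])))
pickle.dump((s,c),open("cap1.pkl","wb"))
cv2.imwrite("pics/w1.png",cv2.convertScaleAbs(c["image"],alpha=1.4))
E
```

```text
[0.21213292 0.56069181 0.23902986] 0.00016701324475927771schema error: expected keys jaw, tx, ty, tz, yaw
```

View pics/w1.png

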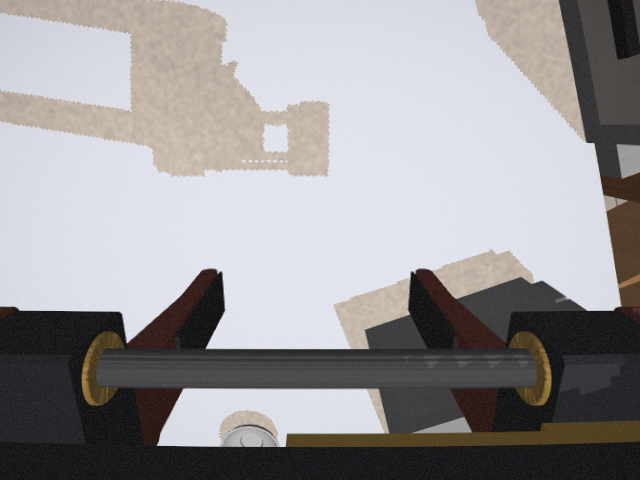

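That call was refused because "jaw" was missing, so the arm didn't move; the picture is from the start pose (image up is tool +x, fingers in the lower half). I'll choose a survey pose above the case instead.

```bash
python3 - <<'E'
from h import *
s,d=pickle.load(open("cap0.pkl","rb"))
go(s,[.42,-.0,.33],90);go(s,[.55,-.04,.33],90)
E
```

```text
tx -13.09 ty -15.03 tz -3.01 yaw -2.59 | cur heading 69.27
tx -17.62 ty -14.74 tz -3.02 yaw -2.59 | cur heading 69.27
```

```bash
python3 -m creep '[{"jaw":0,"tx":-4,"ty":-3.3,"tz":-2,"yaw":-2.6},{"jaw":0,"tx":-17.6,"ty":-14.7,"tz":-3,"yaw":-2.6},{"jaw":0,"tx":-17.6,"ty":-14.7,"tz":-3,"yaw":-2.6},{"jaw":0,"tx":-17.6,"ty":-14.7,"tz":-3,"yaw":-2.6},{"jaw":0,"tx":-17.6,"ty":-14.7,"tz":-3,"yaw":-2.6},{"jaw":0,"tx":-17.6,"ty":-14.7,"tz":-3,"yaw":-2.6},{"jaw":0,"tx":-17.6,"ty":-14.7,"tz":-3,"yaw":-2.6},{"jaw":0,"tx":-17.6,"ty":-14.7,"tz":-3,"yaw":-2.6},{"jaw":0,"tx":-17.6,"ty":-14.7,"tz":-3,"yaw":-2.6},{"jaw":0,"tx":-17.6,"ty":-14.7,"tz":-3,"yaw":-2.6},{"jaw":0,"tx":-17.6,"ty":-14.7,"tz":-3,"yaw":-2.6},{"jaw":0,"tx":-17.6,"ty":-14.7,"tz":-3,"yaw":-2.6}]'
python3 - <<'E'
from rig import *
from h import *
s=read_state(); c=read_camera("wrist"); s2=read_state()
print(s["time"],s["ee_pos"],np.linalg.norm(np.subtract(s["ee_pos"],s2["ee_pos"])))
pickle.dump((s,c),open("cap1.pkl","wb"))
cv2.imwrite("pics/w2.png",cv2.convertScaleAbs(c["image"],alpha=1.4))
E
```

```text
time: 1.7
ee_pos: [0.5519, -0.0418, 0.3297]
orientation: [[-1.0, 0.003, 0.001], [0.003, 1.0, -0.001], [-0.001, -0.001, -1.0]]
contact_force: [0.3, 1.0, -0.8]
opening: 0.088
grip_force: 0.0
1.7 [ 0.55194306 -0.04178202  0.32972693] 0.0011756164202031453
```

View pics/w2.png

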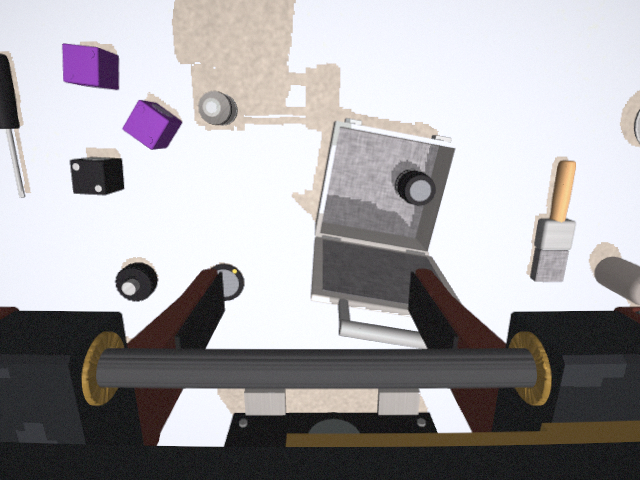

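The picture shows the objective's top at (211,107), the black cube's top with its two dots at (76,166) and (98,188), and the eyepiece's top at (420,189). The case corners are at about (338,122), (453,149), (316,236) and (430,250). Next I measure these numerically.

```bash
python3 - <<'E'
from h import *
from scipy.optimize import least_squares
s0,d=pickle.load(open("cap0.pkl","rb")); s,c=pickle.load(open("cap1.pkl","rb")); t=d["top"]
def blobs(im,x,y,w,h,f,k=2):
    m=f(im[y:y+h,x:x+w].astype(int)).astype(np.uint8)
    n,l,st,ce=cv2.connectedComponentsWithStats(m); i=1+np.argsort(-st[1:,4])[:k]
    return ce[i]+[x,y],st[i,4]
# cube dots inside dark face
for nm,cam,ss,box in(("w",c,s,(70,160,34,34)),("t",t,None,(444,247,17,22))):
    im=cam["image"]; b,a=blobs(im,*box,lambda q:q.min(2)>80,4); print(nm,b.round(1).tolist(),a)
    P=onz(cam,b[:2],.046,ss); print(" cube",P.mean(0).round(4),"diag deg",np.degrees(np.arctan2(*(P[1]-P[0])[1::-1])).round(1),"len",np.linalg.norm(P[1]-P[0]).round(4))
print("obj w",onz(c,[211,107],.052,s).round(4),"t",onz(t,[381.7,295.5],.052).round(4))
print("eye w",onz(c,[420,189.5],.053,s).round(4), "t",onz(t,[245+107/4,185+269/4],.053).round(4))
W=onz(c,[[338,122],[453,149],[316,236],[430,250]],.062,s)[:,:2]
T=onz(t,np.array([[292,410],[35,375],[325,175],[80,140]])/4+[245,185],.062)[:,:2]
M=np.array([[-65,-69],[-65,69],[65,-69],[65,69]])/1e3
def f(v,Q):
    a=v[2];R=np.array([[np.cos(a),-np.sin(a)],[np.sin(a),np.cos(a)]]); return (M@R.T+v[:2]-Q)
for n,Q in(("w",W),("t",T),("front w",None)):
    if Q is None: continue
    r=least_squares(lambda v:f(v,Q).ravel(),[.54,.03,-.15]); print(n,r.x[:2].round(4),np.degrees(r.x[2]).round(2),(f(r.x,Q)*1e3).round(1).tolist())
E
```

```text
w [[70.9, 182.4], [75.5, 166.3], [98.0, 188.0], [70.0, 160.0]] [67 45 41  1]
 cube [ 0.5264 -0.3251  0.046 ] diag deg 154.8 len 0.0205
t [[452.2, 247.5], [446.2, 252.0], [457.5, 263.8], [460.0, 268.0]] [35 10 10  1]
 cube [ 0.5459 -0.3055  0.046 ] diag deg 124.8 len 0.0164
obj w [[ 0.454  -0.1561  0.052 ]] t [[ 0.4514 -0.1572  0.052 ]]
eye w [[0.5447 0.0768 0.053 ]] t [[0.5455 0.0709 0.053 ]]
w [0.5453 0.0345] -9.71 [[-1.0, -4.1], [-6.0, 6.0], [0.6, -2.2], [6.5, 0.3]]
t [0.5411 0.0309] -9.36 [[-4.0, -2.1], [-1.6, 1.7], [1.8, -3.9], [3.9, 4.3]]
```

```bash
python3 - <<'E'
from h import *
s,c=pickle.load(open("cap1.pkl","rb"));s0,d=pickle.load(open("cap0.pkl","rb")); t=d["top"]
for cam,ss,b in((c,s,[[75.5,166.3],[98,188]]),(t,None,[[446.2,252],[457.5,263.8]])):
    P=onz(cam,b,.046,ss); print(" cube",P.mean(0).round(4),"diag deg",np.degrees(np.arctan2(*(P[1]-P[0])[1::-1])).round(1),"len",np.linalg.norm(P[1]-P[0]).round(4))
im=c["image"][110:260,300:470]; o=cv2.convertScaleAbs(cv2.resize(im,None,fx=4,fy=4,interpolation=cv2.INTER_CUBIC),alpha=1.3)
a=np.radians(-9.5);R=np.array([[np.cos(a),-np.sin(a)],[np.sin(a),np.cos(a)]])
for B,z,col in(((65,69),.062,(0,0,255)),((60,64),.062,(0,255,0)),((60,64),.005,(255,128,0))):
    q=np.array([[-1,-1],[-1,1],[1,1],[1,-1]])*np.array(B)/1e3@R.T+[.543,.0325]
    uv=((proj(c,np.c_[q,[z]*4],s)-[300,110])*4+1.5).astype(np.int32); cv2.polylines(o,[uv],True,col,1)
cv2.imwrite("pics/case.png",o)
E
```

```text
cube [ 0.5299 -0.3094  0.046 ] diag deg 41.8 len 0.0342
 cube [ 0.5284 -0.3104  0.046 ] diag deg -137.9 len 0.0345
```

View pics/case.png

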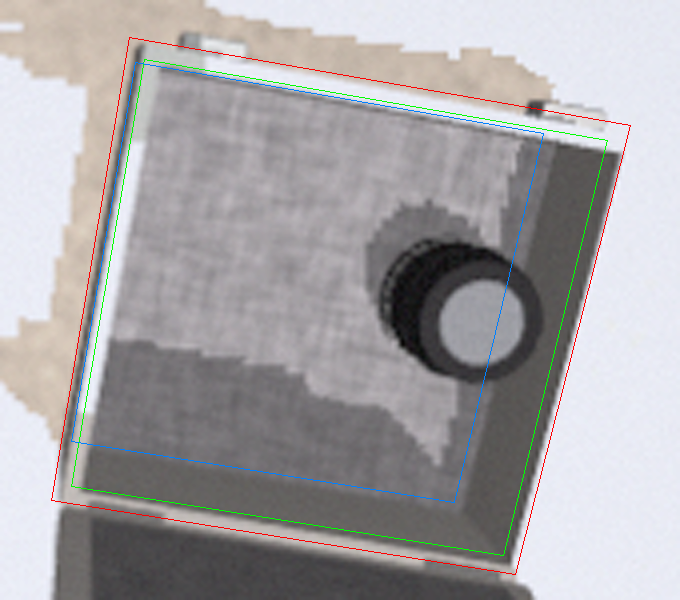

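The overlay shows the case about 2 mm further in +x and +y than drawn, with yaw near -10°. The eyepiece sits near case (-7, +41). Now I go for the objective, gripping along a line that clears the purple cube.

```bash
python3 - <<'E'
from rig import *
from h import *
s=read_state(); go(s,[.453,-.1565,.15],20); go(s,[.453,-.1565,.028],20)
s0,d=pickle.load(open("cap0.pkl","rb")); t=d["top"]
o,r=rays(t,[[295,194.9]]); 
a=np.radians(-10);ex=np.array([np.cos(a),np.sin(a),0]);h=np.array([.543,.0335,.064])+.066*ex
k=np.arange(.8,1.4,.0005); P=o+r*k[:,None]; V=P-h; u=V@ex; D=np.hypot(u,V[:,2])-.166
i=np.where(np.diff(np.sign(D)))[0]; print([(P[j].round(3).tolist(),round(float(np.arctan2(V[j,2],-u[j])),3)) for j in i])
E
```

```text
tx 3.27 ty -3.86 tz 5.98 yaw 8.74 | cur heading 89.89
tx 3.27 ty -3.86 tz 10.05 yaw 8.74 | cur heading 89.89
[([0.629, 0.017, 0.229], 1.698), ([0.696, 0.024, -0.077], -2.121)]
```

```bash
python3 -m creep '[{"jaw":80,"tx":1.2,"ty":-1.4,"tz":0,"yaw":1.3},{"jaw":80,"tx":3.25,"ty":-3.85,"tz":2,"yaw":2.6},{"jaw":80,"tx":3.25,"ty":-3.85,"tz":4,"yaw":3.9},{"jaw":80,"tx":3.25,"ty":-3.85,"tz":6,"yaw":5.2},{"jaw":80,"tx":3.25,"ty":-3.85,"tz":6,"yaw":6.5},{"jaw":80,"tx":3.25,"ty":-3.85,"tz":6,"yaw":7.8},{"jaw":80,"tx":3.25,"ty":-3.85,"tz":6,"yaw":8.75},{"jaw":80,"tx":3.25,"ty":-3.85,"tz":6,"yaw":8.75},{"jaw":80,"tx":3.25,"ty":-3.85,"tz":6.5,"yaw":8.75}]'
python3 - <<'E'
from rig import *
from h import *
s=read_state(); c=read_camera("wrist"); pickle.dump((s,c),open("cap2.pkl","wb"))
print(s["time"]); go(s,[.453,-.1565,.028],20)
im=c["image"]; print(proj(c,[[.453,-.1565,.052],[.453,-.1565,0]],s))
g=cv2.cvtColor(im,cv2.COLOR_BGR2GRAY); u=proj(c,[[.453,-.1565,.052]],s)[0].astype(int)
x0,y0=u-60; cr=cv2.medianBlur(g[y0:y0+120,x0:x0+120],3)
C=cv2.HoughCircles(cr,cv2.HOUGH_GRADIENT,1,15,param1=80,param2=15,minRadius=8,maxRadius=45)
for q in (C[0][:6] if C is not None else []): print(q[:2]+[x0,y0],q[2],onz(c,q[:2]+[x0,y0],.052,s).round(4),onz(c,q[:2]+[x0,y0],.042,s).round(4))
E
```

```text
time: 2.88
ee_pos: [0.4535, -0.1532, 0.1355]
orientation: [[-0.347, 0.938, 0.002], [0.938, 0.347, -0.001], [-0.002, 0.002, -1.0]]
contact_force: [-0.7, 0.4, -1.0]
opening: 0.0607
grip_force: 0.0
2.875
tx -0.09 ty -0.06 tz 3.58 yaw 0.04 | cur heading 20.32
[[312.30135384 251.18151523]
 [312.89600217 230.41977701]]
[314.5 245.5] 25.7 [[ 0.453  -0.1524  0.052 ]] [[ 0.4541 -0.1553  0.042 ]]
[299.5 236.5] 43.3 [[ 0.4419 -0.15    0.052 ]] [[ 0.4424 -0.1529  0.042 ]]
[313.5 230.5] 22.1 [[ 0.4489 -0.1432  0.052 ]] [[ 0.4498 -0.1457  0.042 ]]
[330.5 235.5] 14.1 [[ 0.4603 -0.1425  0.052 ]] [[ 0.4617 -0.145   0.042 ]]
[325.5 256.5] 11.1 [[ 0.4623 -0.1569  0.052 ]] [[ 0.4638 -0.1601  0.042 ]]
```

```bash
python3 -m creep '[{"jaw":80,"tx":0,"ty":0,"tz":1.8,"yaw":0},{"jaw":80,"tx":0,"ty":0,"tz":3,"yaw":0},{"jaw":80,"tx":0,"ty":0,"tz":3.55,"yaw":0},{"jaw":80,"tx":0,"ty":0,"tz":3.55,"yaw":0},{"jaw":170,"tx":0,"ty":0,"tz":3.55,"yaw":0},{"jaw":170,"tx":0,"ty":0,"tz":3.55,"yaw":0},{"jaw":170,"tx":0,"ty":0,"tz":3.55,"yaw":0},{"jaw":170,"tx":0,"ty":0,"tz":3.55,"yaw":0},{"jaw":170,"tx":0,"ty":0,"tz":3.55,"yaw":0},{"jaw":170,"tx":0,"ty":0,"tz":3.55,"yaw":0}]' 20
```

```text
time: 4.18
ee_pos: [0.4533, -0.1541, 0.029]
orientation: [[-0.343, 0.939, 0.001], [0.939, 0.343, -0.001], [-0.001, 0.001, -1.0]]
contact_force: [0.1, 0.8, 6.8]
opening: 0.0355
grip_force: 20.0
```

```bash
cat >> h.py <<'E'
CO=np.array([.544,.0345]);CY=np.radians(-10)
def case(x,y,z,o=None):
    "case-frame mm -> world m"
    R=np.array([[np.cos(CY),-np.sin(CY)],[np.sin(CY),np.cos(CY)]]); return np.r_[R@np.array([x,y])/1e3+(CO if o is None else o),z]
E
python3 - <<'E'
from rig import *
from h import *
s=read_state(); print(s["ee_pos"],s["opening"],s["grip_force"],s["time"])
go(s,[*s["ee_pos"][:2],.14],20)
go(s,case(-5,-20,.14),80); go(s,case(-5,-20,.035),80)
E
```

```text
[ 0.45328106 -0.15408667  0.02901021] 0.035484319218044395 20.00163869233802 4.175
tx -0.00 ty 0.00 tz -3.70 yaw 0.01 | cur heading 20.07
tx 4.37 ty 4.52 tz -3.70 yaw -7.49 | cur heading 20.07
tx 4.37 ty 4.52 tz -0.20 yaw -7.49 | cur heading 20.07
```

```bash
python3 -m creep '[{"jaw":170,"tx":0,"ty":0,"tz":-1.8,"yaw":0},{"jaw":170,"tx":0,"ty":0,"tz":-3.7,"yaw":0},{"jaw":170,"tx":4.4,"ty":4.5,"tz":-3.7,"yaw":-1.3},{"jaw":170,"tx":4.4,"ty":4.5,"tz":-3.7,"yaw":-2.6},{"jaw":170,"tx":4.4,"ty":4.5,"tz":-3.7,"yaw":-3.9},{"jaw":170,"tx":4.4,"ty":4.5,"tz":-3.7,"yaw":-5.2},{"jaw":170,"tx":4.4,"ty":4.5,"tz":-3.7,"yaw":-6.5},{"jaw":170,"tx":4.4,"ty":4.5,"tz":-3.7,"yaw":-7.5},{"jaw":170,"tx":4.4,"ty":4.5,"tz":-3.7,"yaw":-7.5},{"jaw":170,"tx":4.4,"ty":4.5,"tz":-3.7,"yaw":-7.5},{"jaw":170,"tx":4.4,"ty":4.5,"tz":-3.7,"yaw":-7.5}]'
python3 - <<'E'
from rig import *
from h import *
s=read_state(); c=read_camera("wrist"); pickle.dump((s,c),open("cap3.pkl","wb"))
go(s,case(-5,-20,.035),80)
o=cv2.convertScaleAbs(c["image"],alpha=1.3)
for B,z,col in(((65,69),.062,(0,0,255)),((60,64),.062,(0,255,0))):
    q=np.array([case(a*B[0],b*B[1],z) for a,b in((-1,-1),(-1,1),(1,1),(1,-1))])
    cv2.polylines(o,[proj(c,q,s).round().astype(np.int32)],True,col,1)
k=np.radians(np.arange(0,361,20)); q=np.array([case(-7+20*np.cos(a),41+20*np.sin(a),.053) for a in k])
cv2.polylines(o,[proj(c,q,s).round().astype(np.int32)],True,(255,255,0),1)
cv2.imwrite("pics/w3.png",o)
E
```

```text
time: 5.55
ee_pos: [0.5342, 0.0164, 0.1392]
orientation: [[-0.985, 0.174, -0.0], [0.174, 0.985, -0.0], [0.0, -0.0, -1.0]]
contact_force: [0.2, 0.1, -1.4]
opening: 0.0358
grip_force: 20.0
tx -0.05 ty -0.01 tz 3.47 yaw -0.00 | cur heading 79.97
```

View pics/w3.png

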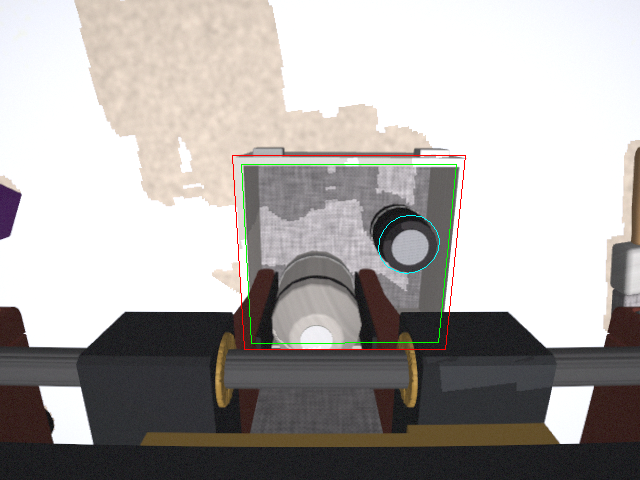

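The overlay fits the case and the eyepiece to within about 1–2 px, so the case frame is confirmed. I lower the objective and release it.

```bash
python3 -m creep '[{"jaw":170,"tx":0,"ty":0,"tz":1.7,"yaw":0},{"jaw":170,"tx":0,"ty":0,"tz":2.9,"yaw":0},{"jaw":170,"tx":0,"ty":0,"tz":3.3,"yaw":0},{"jaw":170,"tx":0,"ty":0,"tz":3.47,"yaw":0},{"jaw":170,"tx":0,"ty":0,"tz":3.47,"yaw":0},{"jaw":132,"tx":0,"ty":0,"tz":3.47,"yaw":0},{"jaw":132,"tx":0,"ty":0,"tz":3.47,"yaw":0},{"jaw":132,"tx":0,"ty":0,"tz":3.47,"yaw":0}]'
```

```text
time: 6.6
ee_pos: [0.5347, 0.0164, 0.0357]
orientation: [[-0.985, 0.172, 0.001], [0.172, 0.985, -0.0], [-0.001, -0.0, -1.0]]
contact_force: [-0.5, -0.9, 0.7]
opening: 0.0423
grip_force: 0.0
```

Closed fingers (27 mm) are too thick for the gap behind the objective at case y = -20. I regrip, slide it 6 mm toward the eyepiece, release and lift.

```bash
python3 -m creep '[{"jaw":170,"tx":0,"ty":0,"tz":0,"yaw":0},{"jaw":170,"tx":0,"ty":0,"tz":0,"yaw":0},{"jaw":170,"tx":0,"ty":0.1,"tz":0,"yaw":0},{"jaw":170,"tx":0,"ty":0.2,"tz":0,"yaw":0},{"jaw":170,"tx":0,"ty":0.2,"tz":0,"yaw":0},{"jaw":142,"tx":0,"ty":0.2,"tz":0,"yaw":0},{"jaw":142,"tx":0,"ty":0.2,"tz":0,"yaw":0},{"jaw":142,"tx":0,"ty":0.2,"tz":-1,"yaw":0},{"jaw":142,"tx":0,"ty":0.2,"tz":-2.2,"yaw":0},{"jaw":255,"tx":0,"ty":-0.4,"tz":-2.3,"yaw":0},{"jaw":255,"tx":0,"ty":-0.95,"tz":-2.3,"yaw":0}]'
python3 - <<'E'
from rig import *
from h import *
s=read_state(); print(s["opening"]); go(s,case(-6,-48,.04),80); go(s,case(-6,-26.5,.04),80)
c=read_camera("top")
cv2.imwrite("pics/t4.png",c["image"])
E
```

```text
time: 7.98
ee_pos: [0.5287, -0.0125, 0.1036]
orientation: [[-0.985, 0.172, -0.0], [0.172, 0.985, -0.0], [0.0, -0.0, -1.0]]
contact_force: [-0.3, -0.7, -0.8]
opening: 0.0224
grip_force: 0.0
0.022415341462334162
tx -0.03 ty 0.03 tz 2.12 yaw 0.01 | cur heading 80.10
tx -0.03 ty 0.75 tz 2.12 yaw 0.01 | cur heading 80.10
```

```bash
python3 -m creep '[{"jaw":255,"tx":0,"ty":0.03,"tz":0,"yaw":0},{"jaw":255,"tx":0,"ty":0.03,"tz":0,"yaw":0},{"jaw":255,"tx":0,"ty":0.03,"tz":0.7,"yaw":0},{"jaw":255,"tx":0,"ty":0.03,"tz":1.2,"yaw":0},{"jaw":255,"tx":0,"ty":0.03,"tz":1.6,"yaw":0},{"jaw":255,"tx":0,"ty":0.03,"tz":1.6,"yaw":0}]'
```

```text
time: 8.78
ee_pos: [0.5286, -0.0105, 0.055]
orientation: [[-0.985, 0.172, -0.002], [0.172, 0.985, 0.0], [0.002, -0.0, -1.0]]
contact_force: [-0.1, -0.7, 0.7]
opening: 0.0003
grip_force: 0.0
```

```bash
python3 -m creep '[{"jaw":255,"tx":0,"ty":0,"tz":0.6,"yaw":0},{"jaw":255,"tx":0,"ty":0.25,"tz":0.6,"yaw":0},{"jaw":255,"tx":0,"ty":0.45,"tz":0.6,"yaw":0},{"jaw":255,"tx":0,"ty":0.6,"tz":0.6,"yaw":0},{"jaw":255,"tx":0,"ty":0.72,"tz":0.6,"yaw":0},{"jaw":255,"tx":0,"ty":0.72,"tz":0.6,"yaw":0}]'
```

```text
time: 9.52
ee_pos: [0.5333, 0.0109, 0.0383]
orientation: [[-0.985, 0.172, 0.0], [0.172, 0.985, -0.0], [-0.0, -0.0, -1.0]]
contact_force: [0.0, -1.2, -0.0]
opening: 0.0006
grip_force: 0.3
```

The objective is pushed against the eyepiece. The cube has to be gripped across case x, where the gripper body needs the space the lid now takes. So I'll take the bar and lay the lid gently back onto its stop first, rather than risk bumping it.

```bash
python3 - <<'E'
from rig import *
from h import *
s=read_state(); go(s,case(-6,-26.5,.30),80); go(s,case(87.4,0,.30),-10); go(s,case(87.4,0,.2266),-10)
E
python3 -m creep '[{"jaw":110,"tx":0,"ty":0,"tz":-2,"yaw":0},{"jaw":110,"tx":0,"ty":0,"tz":-4,"yaw":0},{"jaw":110,"tx":0,"ty":0,"tz":-6,"yaw":0},{"jaw":110,"tx":0,"ty":0,"tz":-8.8,"yaw":1.2},{"jaw":110,"tx":0,"ty":0,"tz":-8.8,"yaw":2.5},{"jaw":110,"tx":0,"ty":0,"tz":-8.8,"yaw":3.8},{"jaw":110,"tx":0,"ty":0,"tz":-8.8,"yaw":5.1},{"jaw":110,"tx":0,"ty":0,"tz":-8.8,"yaw":6.4},{"jaw":110,"tx":0,"ty":0,"tz":-8.8,"yaw":7.7},{"jaw":110,"tx":0,"ty":0,"tz":-8.8,"yaw":9},{"jaw":110,"tx":0,"ty":0,"tz":-8.8,"yaw":10.2},{"jaw":110,"tx":0,"ty":0,"tz":-8.8,"yaw":11.25}]'
python3 - <<'E'
from rig import *
from h import *
s=read_state(); c=read_camera("wrist"); pickle.dump((s,c),open("cap5.pkl","wb")); go(s,case(87.4,0,.30),-10); go(s,case(87.4,0,.2266),-10)
o=cv2.convertScaleAbs(c["image"],alpha=1.3)
q=np.array([case(87.4,-42,.2286),case(87.4,42,.2286)]); print(proj(c,q,s))
cv2.polylines(o,[proj(c,q,s).round().astype(np.int32)],False,(0,0,255),1)
for x,y,r,z,col in((-7,43,20,.053,(255,255,0)),(-6,5,10,.057,(0,255,0))):
    k=np.radians(np.arange(0,361,20)); q=np.array([case(x+r*np.cos(a),y+r*np.sin(a),z) for a in k])
    cv2.polylines(o,[proj(c,q,s).round().astype(np.int32)],True,col,1)
cv2.imwrite("pics/w5.png",o)
E
```

```text
tx -0.02 ty -0.05 tz -8.72 yaw 0.01 | cur heading 80.10
tx -3.13 ty 0.83 tz -8.72 yaw -11.24 | cur heading 80.10
tx -3.13 ty 0.83 tz -6.28 yaw -11.24 | cur heading 80.10
time: 11.02
ee_pos: [0.5329, 0.0106, 0.302]
orientation: [[0.178, 0.984, -0.0], [0.984, -0.178, 0.0], [0.0, -0.0, -1.0]]
contact_force: [0.3, -0.1, -0.6]
opening: 0.05
grip_force: 0.0
tx 0.86 ty 3.14 tz 0.07 yaw -0.03 | cur heading -10.23
tx 0.86 ty 3.14 tz 2.51 yaw -0.03 | cur heading -10.23
[[462.94209186 276.76140876]
 [477.3887569  140.93103386]]
```

View pics/w5.png

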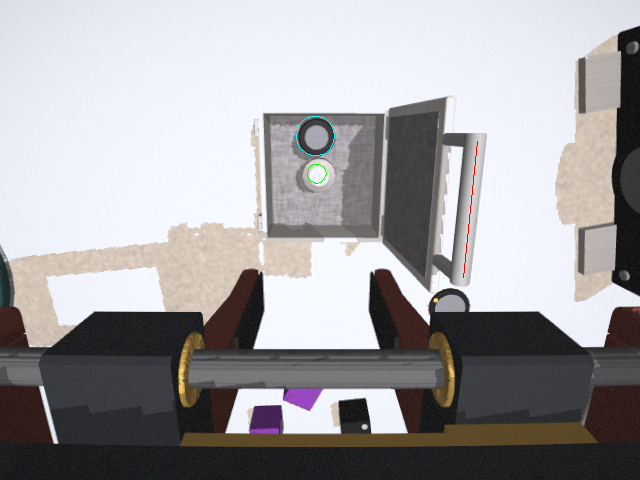

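The picture shows the eyepiece (316,136) and the objective (318,176) in the row where expected, and the bar from (476,135) to (461,284) lies on the predicted line. Now I take the bar.

```bash
python3 -m creep '[{"jaw":110,"tx":0.9,"ty":1.6,"tz":0,"yaw":0},{"jaw":110,"tx":0.9,"ty":3.14,"tz":0,"yaw":0},{"jaw":110,"tx":0.9,"ty":3.14,"tz":0,"yaw":0},{"jaw":110,"tx":0.9,"ty":3.14,"tz":1.5,"yaw":0},{"jaw":110,"tx":0.9,"ty":3.14,"tz":2.3,"yaw":0},{"jaw":110,"tx":0.9,"ty":3.14,"tz":2.5,"yaw":0},{"jaw":200,"tx":0.9,"ty":3.14,"tz":2.5,"yaw":0},{"jaw":235,"tx":0.9,"ty":3.14,"tz":2.5,"yaw":0},{"jaw":235,"tx":0.9,"ty":3.14,"tz":2.5,"yaw":0},{"jaw":235,"tx":0.9,"ty":3.14,"tz":2.5,"yaw":0},{"jaw":235,"tx":0.9,"ty":3.14,"tz":2.5,"yaw":0}]' 10
```

```text
time: 12.45
ee_pos: [0.631, 0.0209, 0.2276]
orientation: [[0.172, 0.985, 0.001], [0.985, -0.172, -0.0], [0.0, 0.001, -1.0]]
contact_force: [0.4, -0.6, 2.3]
opening: 0.0115
grip_force: 10.0
```

```bash
python3 -m creep '[{"jaw":235,"tx":0,"ty":0.27,"tz":0.04,"yaw":0},{"jaw":235,"tx":0,"ty":0.54,"tz":0.1,"yaw":0},{"jaw":235,"tx":0,"ty":0.81,"tz":0.17,"yaw":0},{"jaw":235,"tx":0,"ty":1.07,"tz":0.25,"yaw":0},{"jaw":235,"tx":0,"ty":1.32,"tz":0.34,"yaw":0},{"jaw":235,"tx":0,"ty":1.5,"tz":0.41,"yaw":0},{"jaw":235,"tx":0,"ty":1.5,"tz":0.41,"yaw":0},{"jaw":235,"tx":0,"ty":1.5,"tz":0.41,"yaw":0}]'
```

```text
time: 13.45
ee_pos: [0.6746, 0.013, 0.2144]
orientation: [[0.172, 0.985, -0.001], [0.985, -0.172, -0.0], [-0.0, -0.001, -1.0]]
contact_force: [-1.3, -1.0, -2.7]
opening: 0.0118
grip_force: 10.0
```

```bash
python3 - <<'E'
from rig import *
from h import *
s=read_state(); go(s,[*s["ee_pos"][:2],.31],-10);go(s,[.529,-.310,.16],-3)
E
python3 -m creep '[{"jaw":110,"tx":0,"ty":0,"tz":0,"yaw":0},{"jaw":110,"tx":0,"ty":0,"tz":0,"yaw":0},{"jaw":110,"tx":0,"ty":0,"tz":0,"yaw":0},{"jaw":110,"tx":0,"ty":0,"tz":-1,"yaw":0},{"jaw":110,"tx":0,"ty":0,"tz":-2.8,"yaw":0}]'
```

```text
tx -0.00 ty -0.00 tz -3.19 yaw 0.01 | cur heading -9.93
tx -11.44 ty -2.92 tz 1.82 yaw -0.87 | cur heading -9.93
time: 14.08
ee_pos: [0.6734, 0.0134, 0.2972]
orientation: [[0.172, 0.985, -0.005], [0.985, -0.172, 0.001], [-0.0, -0.005, -1.0]]
contact_force: [1.3, -1.1, 0.3]
opening: 0.0494
grip_force: 0.0
```

```bash
python3 -m creep '[{"jaw":80,"tx":-2,"ty":-0.5,"tz":0,"yaw":-0.4},{"jaw":80,"tx":-4,"ty":-1,"tz":0,"yaw":-0.87},{"jaw":80,"tx":-6,"ty":-1.5,"tz":0,"yaw":-0.87},{"jaw":80,"tx":-11.45,"ty":-2.9,"tz":4.6,"yaw":-0.87},{"jaw":80,"tx":-11.45,"ty":-2.9,"tz":4.6,"yaw":-0.87},{"jaw":80,"tx":-11.45,"ty":-2.9,"tz":4.6,"yaw":-0.87},{"jaw":80,"tx":-11.45,"ty":-2.9,"tz":4.6,"yaw":-0.87},{"jaw":80,"tx":-11.45,"ty":-2.9,"tz":4.6,"yaw":-0.87},{"jaw":80,"tx":-11.45,"ty":-2.9,"tz":4.6,"yaw":-0.87},{"jaw":80,"tx":-11.45,"ty":-2.9,"tz":4.6,"yaw":-0.87}]'
python3 - <<'E'
from rig import *
from h import *
s=read_state(); c=read_camera("wrist"); pickle.dump((s,c),open("cap6.pkl","wb")); cv2.imwrite("pics/w6.png",c["image"])
g=c["image"].astype(int); k=proj(c,[[.529,-.310,.046]],s)[0]; print(k)
m=((g.max(2)<75)).astype(np.uint8); x0,y0=(k-70).astype(int); 
sub=g[y0:y0+140,x0:x0+140]
b=(sub.min(2)>90).astype(np.uint8)
n,l,st,ce=cv2.connectedComponentsWithStats(b)
for i in range(1,n):
    if 15<st[i,4]<250: print((ce[i]+[x0,y0]).round(1),st[i,4],onz(c,ce[i]+[x0,y0],.046,s).round(4))
go(s,[.529,-.310,.048],-3)
E
```

```text
time: 15.32
ee_pos: [0.5313, -0.3096, 0.1621]
orientation: [[0.05, 0.999, 0.002], [0.999, -0.05, -0.001], [-0.001, 0.002, -1.0]]
contact_force: [0.3, -0.0, -0.5]
opening: 0.0605
grip_force: 0.0
[311.60270598 234.58919049]
[329.4 217. ] 105 [[ 0.5426 -0.2975  0.046 ]]
[296.3 248.5] 82 [[ 0.5171 -0.3201  0.046 ]]
tx -0.01 ty -0.08 tz 3.80 yaw 0.01 | cur heading -2.89
```

```bash
python3 -m creep '[{"jaw":80,"tx":0.02,"ty":0,"tz":1.8,"yaw":0.05},{"jaw":80,"tx":0.02,"ty":0,"tz":3.2,"yaw":0.05},{"jaw":80,"tx":0.02,"ty":0,"tz":3.8,"yaw":0.05},{"jaw":80,"tx":0.02,"ty":0,"tz":3.8,"yaw":0.05},{"jaw":170,"tx":0.02,"ty":0,"tz":3.8,"yaw":0.05},{"jaw":170,"tx":0.02,"ty":0,"tz":3.8,"yaw":0.05},{"jaw":170,"tx":0.02,"ty":0,"tz":3.8,"yaw":0.05},{"jaw":170,"tx":0.02,"ty":0,"tz":3.8,"yaw":0.05},{"jaw":170,"tx":0.02,"ty":0,"tz":3.8,"yaw":0.05}]' 25
python3 - <<'E'
from rig import *
from h import *
s=read_state(); 
go(s,case(-60,-38,.155),-10); go(s,case(-7,-38,.155),-10); go(s,case(-7,-38,.054),-10)
E
```

```text
time: 16.5
ee_pos: [0.5307, -0.3102, 0.0483]
orientation: [[0.059, 0.998, 0.002], [0.998, -0.059, -0.001], [-0.001, 0.002, -1.0]]
contact_force: [-1.4, 1.1, 7.4]
opening: 0.0399
grip_force: 25.0
tx 10.46 ty -2.36 tz -3.57 yaw 0.83 | cur heading -3.37
tx 10.26 ty -0.60 tz -3.57 yaw 0.83 | cur heading -3.37
tx 10.26 ty -0.61 tz -0.21 yaw 0.83 | cur heading -3.37
```

```bash
python3 -m creep '[{"jaw":170,"tx":0,"ty":0,"tz":-2,"yaw":0},{"jaw":170,"tx":0,"ty":0,"tz":-3.6,"yaw":0},{"jaw":170,"tx":10.25,"ty":-0.6,"tz":-3.6,"yaw":0.4},{"jaw":170,"tx":10.25,"ty":-0.6,"tz":-3.6,"yaw":0.82},{"jaw":170,"tx":10.25,"ty":-0.6,"tz":-3.6,"yaw":0.82},{"jaw":170,"tx":10.25,"ty":-0.6,"tz":-3.6,"yaw":0.82},{"jaw":170,"tx":10.25,"ty":-0.6,"tz":-3.6,"yaw":0.82},{"jaw":170,"tx":10.25,"ty":-0.6,"tz":-3.6,"yaw":0.82},{"jaw":170,"tx":10.25,"ty":-0.6,"tz":-3.6,"yaw":0.82},{"jaw":170,"tx":10.25,"ty":-0.6,"tz":-3.6,"yaw":0.82},{"jaw":170,"tx":10.25,"ty":-0.6,"tz":-3.6,"yaw":0.82}]'
python3 - <<'E'
from rig import *
from h import *
s=read_state(); go(s,case(-7,-38,.054),-10); c=read_camera("wrist"); cv2.imwrite("pics/w7.png",c["image"]); pickle.dump((s,c),open("cap7.pkl","wb"))
# rim / objective positions check: objective top ring by bright blob, eyepiece disc
g=c["image"].astype(int)
for nm,P in(("obj",case(-6,5,.057)),("eye",case(-7,43,.053)),("rim in -y+..",case(-60,64,.062)),("rim2",case(60,64,.062))): print(nm,proj(c,[P],s).round(1))
E
```

```text
time: 17.88
ee_pos: [0.5303, -0.0029, 0.1548]
orientation: [[0.174, 0.985, 0.0], [0.985, -0.174, -0.0], [-0.0, 0.0, -1.0]]
contact_force: [-0.4, -0.3, -1.5]
opening: 0.0398
grip_force: 25.0
tx 0.04 ty -0.00 tz 3.36 yaw -0.01 | cur heading -10.05
obj [[316.3 176.5]]
eye [[314.7 116. ]]
rim in -y+.. [[226.6  79.5]]
rim2 [[425.8  79.4]]
```

```bash
python3 - <<'E'
from h import *
s,c=pickle.load(open("cap7.pkl","rb")); g=cv2.cvtColor(c["image"],cv2.COLOR_BGR2GRAY)
R=np.array([[np.cos(CY),-np.sin(CY)],[np.sin(CY),np.cos(CY)]])
for nm,k,z,r in(("obj top",(316,176),.057,(9,17)),("obj shoulder",(316,180),.047,(22,30)),("eye",(315,116),.053,(24,33))):
    x0,y0=k[0]-45,k[1]-45; C=cv2.HoughCircles(cv2.medianBlur(g[y0:y0+90,x0:x0+90],3),cv2.HOUGH_GRADIENT,1,20,param1=80,param2=10,minRadius=r[0],maxRadius=r[1])
    for q in (C[0][:2] if C is not None else []):
        P=onz(c,q[:2]+[x0,y0],z,s)[0]; print(nm,q[:2]+[x0,y0],q[2],((P[:2]-CO)@R*1e3).round(1))
E
```

```text
obj top [321.5 181.5] 15.2 [-2.6  1.7]
obj shoulder [315.5 180.5] 29.4 [-6.6  1.1]
eye [316.5 119.5] 29.1 [-5.9 40.9]
```

```bash
python3 -m creep '[{"jaw":170,"tx":-0.06,"ty":0,"tz":0.7,"yaw":0},{"jaw":170,"tx":-0.06,"ty":0,"tz":1.6,"yaw":0},{"jaw":170,"tx":-0.06,"ty":0,"tz":2.3,"yaw":0},{"jaw":170,"tx":-0.06,"ty":0,"tz":2.8,"yaw":0},{"jaw":170,"tx":-0.06,"ty":0,"tz":2.8,"yaw":0}]'
```

```text
time: 18.55
ee_pos: [0.5291, -0.0037, 0.0698]
orientation: [[0.173, 0.985, -0.002], [0.985, -0.173, 0.0], [-0.0, -0.002, -1.0]]
contact_force: [-1.4, -0.5, -0.7]
opening: 0.0401
grip_force: 25.0
```

```bash
python3 -m creep '[{"jaw":170,"tx":0,"ty":0,"tz":0.3,"yaw":0},{"jaw":170,"tx":0,"ty":0,"tz":0.53,"yaw":0},{"jaw":170,"tx":0,"ty":0,"tz":0.53,"yaw":0},{"jaw":170,"tx":0.06,"ty":0,"tz":0.53,"yaw":0},{"jaw":170,"tx":0.13,"ty":0,"tz":0.53,"yaw":0},{"jaw":170,"tx":0.13,"ty":0,"tz":0.53,"yaw":0}]'
```

```text
time: 19.3
ee_pos: [0.5307, 0.0006, 0.055]
orientation: [[0.172, 0.985, 0.0], [0.985, -0.172, -0.0], [-0.0, 0.0, -1.0]]
contact_force: [0.1, -0.5, -1.0]
opening: 0.0399
grip_force: 25.0
```

```bash
python3 -m creep '[{"jaw":170,"tx":0,"ty":0,"tz":0.04,"yaw":0},{"jaw":170,"tx":0.06,"ty":0,"tz":0.06,"yaw":0},{"jaw":170,"tx":0.12,"ty":0,"tz":0.06,"yaw":0},{"jaw":170,"tx":0.12,"ty":0,"tz":0.06,"yaw":0}]'
```

```text
time: 19.8
ee_pos: [0.5313, 0.0034, 0.0533]
orientation: [[0.172, 0.985, 0.0], [0.985, -0.172, -0.001], [-0.001, 0.001, -1.0]]
contact_force: [-1.6, -6.1, 2.0]
opening: 0.0397
grip_force: 25.0
```

```bash
python3 -m creep '[{"jaw":110,"tx":0,"ty":0,"tz":0,"yaw":0},{"jaw":110,"tx":0,"ty":0,"tz":0,"yaw":0},{"jaw":110,"tx":0,"ty":0,"tz":0,"yaw":0},{"jaw":110,"tx":0,"ty":0,"tz":-1,"yaw":0},{"jaw":110,"tx":0,"ty":0,"tz":-3,"yaw":0},{"jaw":110,"tx":0,"ty":0,"tz":-5,"yaw":0},{"jaw":110,"tx":0,"ty":0,"tz":-7,"yaw":0},{"jaw":110,"tx":0,"ty":0,"tz":-8,"yaw":0},{"jaw":110,"tx":0,"ty":0,"tz":-8,"yaw":0},{"jaw":110,"tx":0,"ty":0,"tz":-8,"yaw":0}]'
python3 - <<'E'
from rig import *
from h import *
s=read_state(); go(s,[.6755,.0125,.295],-10); go(s,[.6755,.0125,.213],-10)
c=read_camera("wrist"); pickle.dump((s,c),open("cap8.pkl","wb"))
o=cv2.convertScaleAbs(c["image"],alpha=1.3)
q=np.array([case(135,-42,.215),case(135,42,.215)])
cv2.polylines(o,[proj(c,q,s).round().astype(np.int32)],False,(0,0,255),1)
cv2.imwrite("pics/w8.png",o)
E
```

```text
time: 21.05
ee_pos: [0.5303, 0.0042, 0.2917]
orientation: [[0.172, 0.985, -0.002], [0.985, -0.172, 0.0], [-0.0, -0.002, -1.0]]
contact_force: [0.4, -1.0, 0.7]
opening: 0.0503
grip_force: 0.0
tx 1.11 ty 4.72 tz -0.12 yaw 0.01 | cur heading -9.93
tx 1.11 ty 4.73 tz 2.61 yaw 0.01 | cur heading -9.93
```

View pics/w8.png

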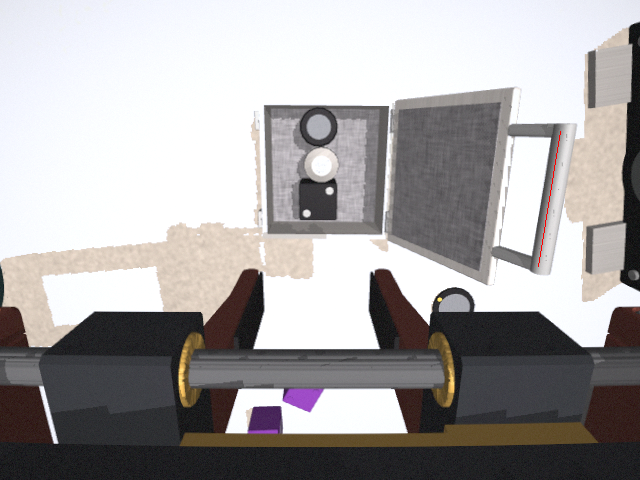

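The last picture shows the eyepiece (319,127), the objective (321,165) and the cube (318,200) upright in one tight row. The lid is on its stop and the bar is at about (556,200). Now I take the bar.

```bash
python3 -m creep '[{"jaw":110,"tx":1.1,"ty":2,"tz":-0.1,"yaw":0},{"jaw":110,"tx":1.1,"ty":4.8,"tz":-0.1,"yaw":0},{"jaw":110,"tx":1.1,"ty":4.8,"tz":-0.1,"yaw":0},{"jaw":110,"tx":1.1,"ty":4.8,"tz":-0.1,"yaw":0},{"jaw":110,"tx":1.1,"ty":4.8,"tz":1.5,"yaw":0},{"jaw":110,"tx":1.1,"ty":4.8,"tz":2.4,"yaw":0},{"jaw":110,"tx":1.1,"ty":4.8,"tz":2.6,"yaw":0},{"jaw":235,"tx":1.1,"ty":4.8,"tz":2.6,"yaw":0},{"jaw":235,"tx":1.1,"ty":4.8,"tz":2.6,"yaw":0},{"jaw":235,"tx":1.1,"ty":4.8,"tz":2.6,"yaw":0},{"jaw":235,"tx":1.1,"ty":4.8,"tz":2.6,"yaw":0},{"jaw":235,"tx":1.1,"ty":4.8,"tz":2.6,"yaw":0}]' 15
python3 - <<'E'
from rig import *
from h import *
s=read_state(); p=np.array(s["ee_pos"]); R=np.array([[np.cos(CY),-np.sin(CY)],[np.sin(CY),np.cos(CY)]])
q=(p[:2]-CO)@R*1e3; print(q.round(1),p[2],s["contact_force"])
b=np.array([q[0]-66,(p[2]+.002-.064)*1e3]); r=np.hypot(*b); th=np.arctan2(b[1],-b[0]); print("r",r,"lid",th)
for a in(1.9,1.8,1.7,1.6,1.5,1.4,1.3,1.2,1.1,1.047):
    print(a,"ty %.2f tz %.2f"%((-166*np.cos(a)+166*np.cos(th))/30,-(166*np.sin(a)-166*np.sin(th))/30))
E
```

```text
time: 22.6
ee_pos: [0.6777, 0.0119, 0.2157]
orientation: [[0.172, 0.985, -0.002], [0.985, -0.172, 0.0], [-0.0, -0.002, -1.0]]
contact_force: [-4.7, 0.7, 6.2]
opening: 0.0115
grip_force: 15.0
[135.6   1. ] 0.21573284453157168 [-4.68581563  0.66215192  6.16974888]
r 168.73448968489396 lid 1.995664232169543
1.9 ty -0.49 tz -0.19
1.8 ty -1.02 tz -0.35
1.7 ty -1.57 tz -0.45
1.6 ty -2.12 tz -0.49
1.5 ty -2.67 tz -0.48
1.4 ty -3.22 tz -0.41
1.3 ty -3.76 tz -0.29
1.2 ty -4.29 tz -0.12
1.1 ty -4.79 tz 0.11
1.047 ty -5.05 tz 0.25
```

```bash
python3 -m creep '[{"jaw":235,"tx":0,"ty":-0.24,"tz":-0.1,"yaw":0},{"jaw":235,"tx":0,"ty":-0.49,"tz":-0.19,"yaw":0},{"jaw":235,"tx":0,"ty":-0.75,"tz":-0.28,"yaw":0},{"jaw":235,"tx":0,"ty":-1.02,"tz":-0.35,"yaw":0},{"jaw":235,"tx":0,"ty":-1.29,"tz":-0.41,"yaw":0},{"jaw":235,"tx":0,"ty":-1.57,"tz":-0.45,"yaw":0},{"jaw":235,"tx":0,"ty":-1.84,"tz":-0.48,"yaw":0},{"jaw":235,"tx":0,"ty":-2.12,"tz":-0.49,"yaw":0},{"jaw":235,"tx":0,"ty":-2.4,"tz":-0.49,"yaw":0},{"jaw":235,"tx":0,"ty":-2.67,"tz":-0.48,"yaw":0},{"jaw":235,"tx":0,"ty":-2.67,"tz":-0.48,"yaw":0}]' 20
python3 - <<'E'
from rig import *
from h import *
s=read_state(); p=np.array(s["ee_pos"]); R=np.array([[np.cos(CY),-np.sin(CY)],[np.sin(CY),np.cos(CY)]])
q=(p[:2]-CO)@R*1e3; b=np.array([q[0]-66,(p[2]+.002-.064)*1e3]); print(q,np.hypot(*b),np.arctan2(b[1],-b[0]))
E
```

```text
time: 23.98
ee_pos: [0.5983, 0.0262, 0.2291]
orientation: [[0.172, 0.985, -0.002], [0.985, -0.172, 0.001], [0.0, -0.002, -1.0]]
contact_force: [1.1, 5.1, 3.2]
opening: 0.0115
grip_force: 20.0
[54.93779821  1.23599621] 167.41996700786996 1.504673586744979
```

```bash
python3 -m creep '[{"jaw":235,"tx":0,"ty":-0.27,"tz":0.03,"yaw":0},{"jaw":235,"tx":0,"ty":-0.55,"tz":0.07,"yaw":0},{"jaw":235,"tx":0,"ty":-0.82,"tz":0.13,"yaw":0},{"jaw":235,"tx":0,"ty":-1.09,"tz":0.19,"yaw":0},{"jaw":235,"tx":0,"ty":-1.36,"tz":0.27,"yaw":0},{"jaw":235,"tx":0,"ty":-1.62,"tz":0.36,"yaw":0},{"jaw":235,"tx":0,"ty":-1.87,"tz":0.47,"yaw":0},{"jaw":235,"tx":0,"ty":-2.12,"tz":0.59,"yaw":0},{"jaw":235,"tx":0,"ty":-2.3,"tz":0.68,"yaw":0},{"jaw":235,"tx":0,"ty":-2.4,"tz":0.73,"yaw":0},{"jaw":235,"tx":0,"ty":-2.4,"tz":0.73,"yaw":0},{"jaw":235,"tx":0,"ty":-2.4,"tz":0.73,"yaw":0}]' 25
python3 - <<'E'
from rig import *
from h import *
s=read_state(); p=np.array(s["ee_pos"]); R=np.array([[np.cos(CY),-np.sin(CY)],[np.sin(CY),np.cos(CY)]])
q=(p[:2]-CO)@R*1e3; b=np.array([q[0]-66,(p[2]+.002-.064)*1e3]); print(q,np.hypot(*b),np.arctan2(b[1],-b[0]),np.abs(s["dq"]).max())
c=read_camera("scene"); t=read_camera("top")
import pickle; pickle.dump((c,t),open("cap9.pkl","wb")); cv2.imwrite("pics/s9.png",c["image"]); cv2.imwrite("pics/t9.png",t["image"])
# bystanders: change against the first pictures outside the case
s0,d=pickle.load(open("cap0.pkl","rb"))
df=cv2.absdiff(cv2.GaussianBlur(t["image"],(5,5),0),cv2.GaussianBlur(d["top"]["image"],(5,5),0)).max(2)
n,l,st,ce=cv2.connectedComponentsWithStats((df>30).astype(np.uint8))
print([(ce[i].round().tolist(),int(st[i,4])) for i in range(1,n) if st[i,4]>25])
E
```

```text
time: 25.48
ee_pos: [0.5278, 0.0384, 0.2067]
orientation: [[0.173, 0.985, -0.002], [0.985, -0.173, 0.001], [0.0, -0.003, -1.0]]
contact_force: [0.7, 5.5, -0.2]
opening: 0.0116
grip_force: 25.0
[-16.60165044   1.07502027] 166.65340814788942 1.0522140262920205 0.09666077329574804
[([252.0, 345.0], 27845), ([284.0, 212.0], 603), ([329.0, 216.0], 49), ([314.0, 217.0], 204), ([295.0, 223.0], 81), ([335.0, 245.0], 71), ([270.0, 253.0], 124), ([449.0, 261.0], 667), ([380.0, 298.0], 337), ([73.0, 457.0], 2851), ([7.0, 452.0], 541), ([304.0, 467.0], 144)]
```

The lid is held at about 60° (1.052 rad) and steady. Outside the case and the arm, only the spots where the cube and the objective stood have changed. I hand in.

```bash
python3 -c "
from rig import *
print(hand_in())"
```

```text
the job is handed in; nothing more can be done
None
```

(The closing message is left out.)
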